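# Discard a used slide mailer in the bench pedal bin

### The arm

A 7-joint arm with a two-finger parallel gripper is mounted at the origin on the work surface. World frame = base frame: x ahead of the robot, y to its left, z up, the work surface at z = 0. Lengths are in m, angles in rad, forces in N, time in s.
With the tool pointing down it reaches from about 0.425 to 0.875 m from the base axis. Payload 4.7 kg.
Tool frame: the origin (TCP) lies midway between the tips of the shut fingers; the grasp point (between the pads) lies 19 mm behind it; z points along the fingers, y is the line along which they close (so a half turn about z gives the same grasp; the last joint's range is limited). The gripper opens to 87 mm and grips with 3 to 60 N. Pads are 19 mm wide; open, the fingers measure 117 mm over their backs; the gripper's body (75 mm by 190 mm) begins 51 mm behind the grasp point.
Start: joints at [-1.091, 0.321, -0.07, 1.45, 0.023, 1.371, -0.057], TCP at [0.292, 0.581, 0.223] pointing down, gripper open.
Joint ranges: [-2.86, 2.86], [-0.3, 2.09], [-1.38, 1.24], [0.06, 2.45], [-1.56, 4.7], [0.09, 2.05], [-2.69, 2.69]. Speed limits (rad/s): [2.57, 2.57, 3.14, 3.14, 3.14, 3.14, 3.14].

### API

Orientations are given as a rotation vector (axis times angle).
In Python, from bench import ctrl gives the robot as it stands. The module is installed in compiled form; this text tells all that it offers.
- The arm moves only by the shell command python3 -m handwheel 'ROWS' [FORCE]. ROWS is JSON, a list of rows, each a list of 7 numbers: the finger opening in m, from 0 to 0.087, then the shift along the tool's x, y, z in m, then the turn, a rotation vector about the tool's x, y, z in degrees. A call has 1 to 12 rows; each row shifts and turns the commanded pose from where the row before left it, along the tool's axes as they then stand; what a row does not reach is not made up. A row lasts 1/8 s, in which the tool goes at most 62.5 mm and 10.7 degrees, less where a joint would pass 70% of its speed; a pose out of reach is approached as far as the arm can. A call is refused whole if a number of a shift passes 0.0625 or a number of a turn 10.7, either way. A call with a gripper value outside its range is refused whole. The fingers move at their own pace and stop on an object; FORCE is the grip in N (left out, the last holds). Time passes only in rows, so rows that do not move let the fingers close. It gives the time, the measured TCP pose, the force, the opening and the grip force at its end, in the units of the state.
- ctrl.get_state(): the state, without advancing time (a new reading comes with each control period).
- ctrl.get_image(name): name is "scene" or "top"; returns (picture, depth): 480x640x3 uint8, blue, green, red; 480x640 float32, m along the optical axis (not along the pixel's ray), 0 where there is no reading.
- ctrl.camera_info(name): a dict with "intrinsics" (3x3 intrinsics, pixels), "R" (3x3) and "t" (3): a world point X has camera coordinates R X + t. Camera axes: x right, y down, z forward; pixel columns grow to the right and rows downward; lengths in m; the calibration is good to about 2 mm. A picture is of the moment at which its call begins. camera_info takes no time and is no camera call.
- ctrl.close_job(): hands the job in; it is judged then, once.
The state is a dict: "time": time; "joint_positions": joint angles; "qd": joint speeds; "joint_torque": joint torques, N m; "position": TCP position; "tool_rot": TCP orientation; "ft_force": force on the tool from outside, world axes, zero at the start; "torque": the same for the moment, N m; "grip_width": opening from 0.0 (shut) to 1.0 (fully open); "grip_force": force on a finger pad.
Only numpy, scipy, OpenCV 4.12 (cv2) and the standard library are available. Lean on these libraries where they do the work, as an engineer would, in place of code of your own. Each camera call takes 0.05 s, during which the arm holds its last target. There are 200 camera calls.

### The job

Throw the used blue slide mailer away in the yellow-lidded pedal bin: press the pedal right down, shift it sideways into its hold-open notch so that the lid stays up by itself with your hand off it, drop the mailer in, then take the pedal out of the notch and ease it all the way up so that the lid comes down softly and ends shut. Work the lid only through the pedal, without touching the lid and without leaning hard on the pedal, and leave the slide box, the petri dish and the oil bottle where they stand.

Things in the scene. Friction and masses are not known exactly. Their poses are not given: they have to be found in the camera images.
- bin: Bench-top pedal bin, fixed. White open bucket 180 mm deep (its x) by 160 mm wide (its y) on a grey plinth 90 mm high; rim 205 mm above the bench, walls 4 mm, bucket floor 94 mm above the bench. Origin: centre of its underside. Its front, where the pedal sticks out, faces its own -x; z is up.
- slot (a point): Middle of the steel plate on the plinth's front, 54 mm above the bench; axes as the bin's. The pedal's 10 mm round bar passes through its L-shaped slot: an upright leg 16 mm wide whose foot turns sideways to the bin's +y into the hold-open notch. The plate is screwed on up to 4 mm higher or lower from bin to bin, so the depth of the pedal's stop (the slot's floor) must be felt.
- notch (a point): Hold-open notch (nominal seat of the bar, 17 mm to the bin's +y of the upright leg's middle; axes as the bin's). A tooth hanging 2.5 mm below its roof parts it from the leg: the bar passes under the tooth, in or out, only in the last 3 mm of the tread's travel. Behind it the spring lifts the bar to the roof and holds it. The notch's end wall stops the bar at pedal_side 0.17.
- mouth (a point): Centre of the bin's mouth, at the height of the rim; the clear opening is 172 mm (bin x) by 152 mm (bin y). The lid held open by the notch stands up from the +x rim, nearly upright; its free edge is then at least 30 mm to +x of this point, about 180 mm above the rim.
- pedal: Steel pedal lever: 10 mm round bar with the tread at its outer end. Origin: its pivot inside the plinth; at rest its axes are the bin's (it points to -x, sloping up 0.17 rad). The lever bends if loaded with more than 25 N: press by feel.
- tread (a point): Pedal tread: steel channel with black rubber pad, 50 mm along the lever by 60 mm across; side flanges 10 mm high, 52 mm apart inside. This point: centre of the pad's upper face, at rest 83 mm before the bin's front. The pad slopes 0.17 rad, outer end up at rest, down when pressed; axes as pedal.
- pedal_down (a joint): Pedal angle: 0 at rest (up, lid shut), 0.29 to 0.37 rad at the stop depending on the slot plate; in the notch 0.04 less. Level pivot in the plinth, 54 mm above the bench, at x = +20 mm, y = 0 in the bin's frame; tread centre 195 mm from it, 95 mm above the bench at rest, 24 to 38 mm at the stop. Spring and lid push it up with 4 to 10 N at the tread.
- pedal_side (a joint): Sideways swing of the pedal about the upright line through the same pivot, 0 in the middle of the upright leg, positive to the bin's +y; it swings almost freely. In the upright leg it can read -0.03 to 0.03; down in the notch 0.12 to 0.17 (tread about 31 mm to the bin's +y).
- lid: Yellow steel lid, 186 mm by 166 mm by 6 mm, hinged along the bin's rear (+x) rim. Origin: on the hinge line, 208 mm above the bench, in the middle of the width; its -x points to its front edge.
- lid_angle (a joint): Lid angle, 0 shut, growing as it opens; linked to the pedal (5 times the pedal's angle): 1.47 to 1.83 rad at the pedal's stop, 1.25 to 1.65 in the notch. It has no damper and drops hard if the pedal is let go.
- mailer: Used slide mailer: closed blue plastic case with a white cap end, 85 mm (its x) by 32 mm (its y) by 18 mm high, about 45 g, lying flat on the bench. Origin: centre of its underside.
- slide_box: Wooden slide box, 100 mm by 85 mm by 34 mm, bystander. Origin: centre of its underside.
- petri_dish: Petri dish with a red layer, 92 mm across, 17 mm high, bystander. Origin: centre of its underside.
- oil_bottle: Small amber immersion-oil bottle, 32 mm across, 75 mm high, bystander. Origin: centre of its underside.
There are look-alikes about, which are no part of the job. Of the things that look like the mailer, take the one that is farthest to the robot's left at the start.

How it is judged:
By the outcome, as a careful person would: the job done as asked, in the order asked, and still so for the second after the job is handed in, with the robot touching nothing.
It also fails if it takes over 69 s, if anything falls off the work surface, if the arm or the gripper's body presses on something with over 40 N, if the wrist force passes 120 N, or if a joint passes its speed limit or range.

## Working session

There is one attempt and no reset: what is moved stays moved. The work goes in short steps, Python scripts to look and compute and a shell command to move; the robot and the scene stay as the last step left them, time stands still between calls to the robot, and variables do not carry over. Pictures are saved under pics/ and viewed, at most 10 in all, crops included, and the job is handed in when it is done.

```bash
mkdir -p pics; python3 - <<'E'
from bench import ctrl
import cv2,numpy as np
for n in("scene","top"):
    im,d=ctrl.get_image(n); cv2.imwrite(f"pics/{n}0.png",im); np.save(f"pics/{n}0.npy",d)
    c=ctrl.camera_info(n); R=np.array(c["R"]);print(n,np.round(c["intrinsics"],1).tolist(),np.round(-R.T@np.array(c["t"]),3),np.round(R,3).tolist())
s=ctrl.get_state();print({k:np.round(v,3).tolist() for k,v in s.items()})
E
```

```text
scene [[445.8, 0.0, 323.2], [0.0, 445.8, 241.9], [0.0, 0.0, 1.0]] [0.89  0.201 0.831] [[-0.502, 0.865, 0.008], [0.759, 0.444, -0.477], [-0.416, -0.234, -0.879]]
top [[458.5, 0.0, 323.2], [0.0, 458.5, 234.4], [0.0, 0.0, 1.0]] [ 0.406 -0.008  0.977] [[0.009, -1.0, 0.01], [-0.986, -0.011, -0.163], [0.164, -0.008, -0.986]]
{'time': 0.1, 'joint_positions': [-1.091, 0.322, -0.07, 1.452, 0.023, 1.371, -0.057], 'qd': [-0.0, -0.002, 0.001, -0.003, -0.001, -0.0, 0.001], 'joint_torque': [-0.0, -49.257, -0.406, -31.34, -0.064, 0.039, 0.0], 'position': [0.292, 0.58, 0.222], 'tool_rot': [-0.725, -3.056, 0.003], 'ft_force': [0.377, -0.706, 0.777], 'torque': [-0.037, 0.02, 0.011], 'grip_force': 0.0, 'grip_width': 0.998}
```

View pics/scene0.png

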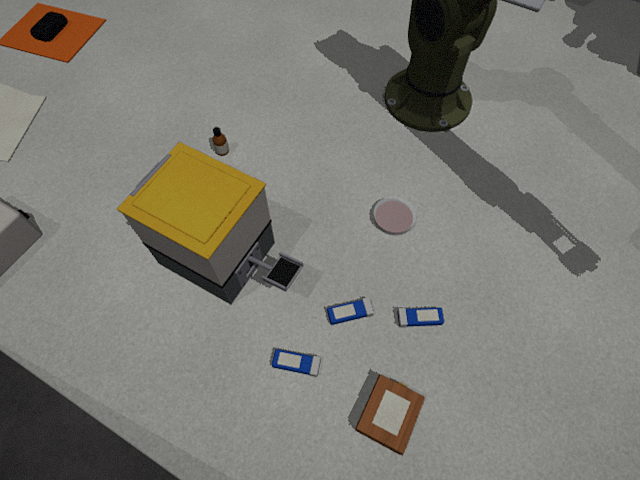

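View pics/top0.png

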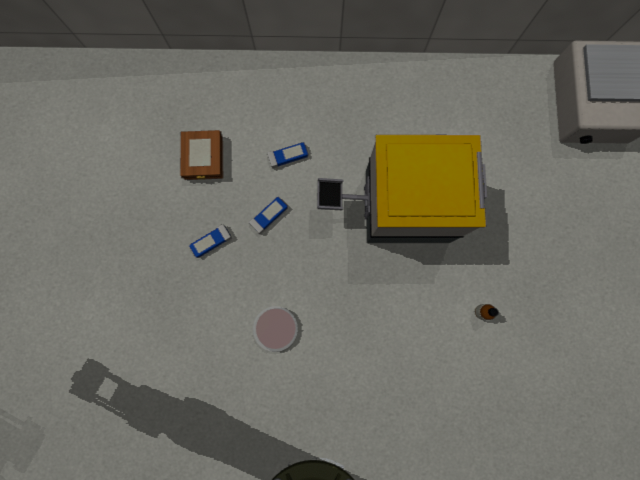

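The left-most of the three blue mailers in the top view, (210,241), is the one farthest to the robot's left (+y). The other candidates are (269,214) and (289,154). The bin's pedal points to world +y, so the bin's +y is about world +x. Next I'll measure the positions and crop in on the chosen mailer.

```bash
cat > h.py <<'E'
import cv2,numpy as np
from bench import ctrl
def ray(n,uv,z):
    c=ctrl.camera_info(n);K=np.array(c["intrinsics"]);R=np.array(c["R"]);t=np.array(c["t"])
    o=-R.T@t;uv=np.atleast_2d(uv).astype(float)
    d=(R.T@np.linalg.inv(K)@np.c_[uv,np.ones(len(uv))].T).T
    return (o+d*((z-o[2])/d[:,2:]))[:,:2]
def blobs(im,lo,hi,amin):
    m=cv2.inRange(cv2.cvtColor(im,cv2.COLOR_BGR2HSV),lo,hi)
    cs,_=cv2.findContours(m,cv2.RETR_EXTERNAL,cv2.CHAIN_APPROX_NONE)
    return [c[:,0] for c in cs if cv2.contourArea(c)>amin]
def rect(xy):
    (c,wh,a)=cv2.minAreaRect((xy*1000).astype(np.float32));return np.round(c,1),np.round(wh,1),round(a,1)
E
python3 - <<'E'
from h import *
for n in("top","scene"):
    im=cv2.imread(f"pics/{n}0.png")
    for nm,lo,hi,z,a in(("blue",(105,120,60),(130,255,255),.018,100),("yellow",(20,150,80),(35,255,255),.211,3000),("black",(0,0,0),(180,255,30),.095,200)):
        for c in blobs(im,lo,hi,a):
            if nm=="black" and not(250<c[:,0].mean()<345 and 150<c[:,1].mean()<300):continue
            print(n,nm,c.mean(0).round(),*rect(ray(n,c,z)))
im=cv2.imread("pics/top0.png");sc=cv2.imread("pics/scene0.png")
cv2.imwrite("pics/crop1.png",np.hstack([cv2.resize(im[210:270,170:250],(400,300),interpolation=2),cv2.resize(sc[290:350,380:460],(400,300),interpolation=2)]))
E
```

```text
top blue [207. 242.] [545.  229.8] [30.4 68.6] 32.6
top blue [270. 212.] [612.3  96.8] [30.6 68.6] 44.4
top blue [292. 154.] [744.7  57.3] [30.3 69.2] 18.6
top yellow [430. 181.] [ 631.  -197.4] [163.2 185.1] 0.8
top black [330. 193.] [634.6 -28.4] [46.9 39.8] 0.6
scene blue [292. 361.] [746.2  59.3] [33.3 70.4] 19.1
scene blue [424. 316.] [547.6 232.7] [33.8 69.5] 30.3
scene blue [347. 312.] [614.4  99.6] [34.8 71.3] 44.2
scene yellow [192. 199.] [ 632.3 -195.9] [165.2 185.8] 0.6
scene black [283. 272.] [630.8 -26.7] [46.6 39. ] 0.2
```

View pics/crop1.png

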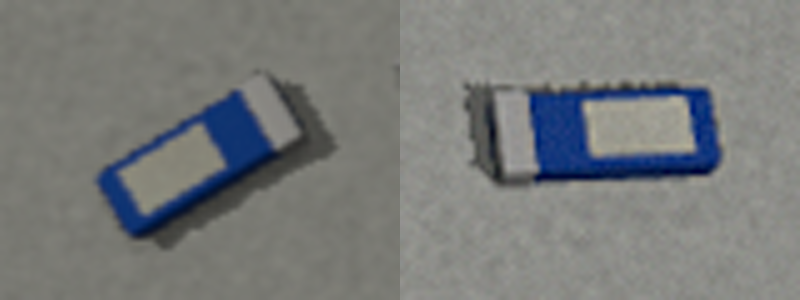

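The crop shows the chosen mailer: blue body, white cap at its -y/+x end (top px ≈ (225,231)). That puts its centre at about (0.550, 0.224), with its long axis at -58°. The bin's yaw is about -90°, the tread is near (0.633, -0.027) and the mouth near (0.633, -0.200).

```bash
cat >> h.py <<'E'
from scipy.spatial.transform import Rotation as Ro
def pose():
    s=ctrl.get_state();return np.array(s["position"]),Ro.from_rotvec(s["tool_rot"]).as_matrix(),s
def plan(x,y,z,yaw,n):
    """n equal rows (tool axes, mm/deg) to TCP x,y,z with tool y at yaw deg (mod 180), tool down."""
    p,R,s=pose();Rt=Ro.from_euler('z',yaw-90,degrees=True).as_matrix()@np.array([[-1,0,0],[0,1,0],[0,0,-1.]])
    best=min((Ro.from_matrix(R.T@Rt@np.diag([k,k,1])).as_rotvec() for k in(1,-1)),key=np.linalg.norm)
    S=sum(R@Ro.from_rotvec(best*i/n).as_matrix() for i in range(n))
    d=np.linalg.solve(S,np.array([x,y,z])-p)
    print("rows",n,"shift mm",np.round(d*1e3,1),"turn",np.round(np.degrees(best)/n,2),"pos",p.round(4),"F",np.round(s["ft_force"],1),"t",s["time"])
E
python3 -c "
from h import *
plan(.633,-.027,.14,.7,12)"
```

```text
rows 12 shift mm [-60.8  -5.6   6.8] turn [-0.01  0.    5.22] pos [0.2917 0.5803 0.2216] F [ 0.4 -0.7  0.8] t 0.1
```

```bash
python3 -m handwheel '[[0.012,-0.061,-0.0055,0.007,0,0,5.2],[0.012,-0.061,-0.0055,0.007,0,0,5.2],[0.012,-0.061,-0.0055,0.007,0,0,5.2],[0.012,-0.061,-0.0055,0.007,0,0,5.2],[0.012,-0.061,-0.0055,0.007,0,0,5.2],[0.012,-0.061,-0.0055,0.007,0,0,5.2],[0.012,-0.061,-0.0055,0.007,0,0,5.2],[0.012,-0.061,-0.0055,0.007,0,0,5.2],[0.012,-0.061,-0.0055,0.007,0,0,5.2],[0.012,-0.061,-0.0055,0.007,0,0,5.2],[0.012,-0.061,-0.0055,0.007,0,0,5.2],[0.012,-0.061,-0.0055,0.007,0,0,5.2]]' 20; python3 -c "
from h import *
plan(.633,-.027,.12,.7,2)"
```

```text
time: 1.6
position: [0.6369, -0.0295, 0.1379]
tool_rot: [-2.207, -2.236, 0.0]
ft_force: [1.1, 0.5, 0.4]
grip_width: 0.14
grip_force: 0.0
rows 2 shift mm [ 1.3 -1.9  8.9] turn [-0.01  0.    0.03] pos [ 0.6369 -0.0295  0.1379] F [1.1 0.5 0.4] t 1.6
```

```bash
python3 -m handwheel '[[0.012,0.0013,-0.002,0.01,0,0,0],[0.012,0.0013,-0.002,0.012,0,0,0],[0.012,0,0,0,0,0,0]]'; python3 - <<'E'
from h import *
a=ctrl.get_image("scene")[0];b=ctrl.get_image("top")[0]
cv2.imwrite("pics/align.png",np.hstack([cv2.resize(a[190:310,210:350],(400,343)),cv2.resize(b[140:260,270:410],(400,343))]))
plan(.633,-.027,.12,.7,1)
E
```

```text
time: 1.98
position: [0.6319, -0.0223, 0.1149]
tool_rot: [-2.197, -2.241, 0.002]
ft_force: [1.6, 0.6, -0.2]
grip_width: 0.14
grip_force: 0.0
rows 1 shift mm [-4.  -0.1 -3.6] turn [-0.02 -0.03  0.4 ] pos [ 0.633  -0.023   0.1164] F [0.3 0.2 0.3] t 2.075
```

View pics/align.png

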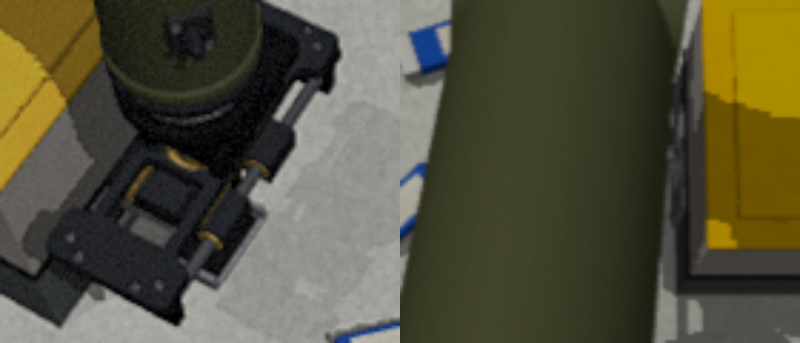

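```bash
python3 -m handwheel '[[0.012,-0.001,0,0.008,0,0,0],[0.012,0,0,0.006,0,0,0],[0.012,0,0,0.006,0,0,0],[0.012,0,0,0.007,0,0,0],[0.012,0,0,0.007,0,0,0],[0.012,0,0,0.007,0,0,0],[0.012,0,0,0.007,0,0,0],[0.012,0,0,0.006,0,0,0],[0.012,0,0,0,0,0,0]]'; python3 -c "
from h import *
plan(.633,-.024,.05,.7,1)"
```

```text
time: 3.2
position: [0.6339, -0.0239, 0.0632]
tool_rot: [-2.202, -2.24, -0.005]
ft_force: [-0.1, 3.0, 6.5]
grip_width: 0.139
grip_force: 3.1
rows 1 shift mm [-0.1 -0.9 13.2] turn [ 0.09 -0.14  0.29] pos [ 0.6339 -0.0239  0.0632] F [-0.1  3.   6.5] t 3.2
```

```bash
python3 -m handwheel '[[0.012,0,0,0.005,0,0,0],[0.012,0,0,0.005,0,0,0],[0.012,0,0,0.005,0,0,0],[0.012,0,0,0.004,0,0,0],[0.012,0,0,0,0,0,0]]' | sed -n '2p;4p'; for i in 1; do python3 -m handwheel '[[0.012,0,0,0.002,0,0,0],[0.012,0,0,0.001,0,0,0],[0.012,0,0,0,0,0,0]]'| sed -n '2p;4p'; done
```

```text
position: [0.6326, -0.0262, 0.0431]
ft_force: [0.0, 3.6, 3.6]
position: [0.6328, -0.0264, 0.0404]
ft_force: [-0.1, 1.6, 3.0]
```

```bash
python3 -m handwheel '[[0.012,0,0,0.002,0,0,0],[0.012,0,0,0,0,0,0]]'| sed -n '2p;4p';python3 -m handwheel '[[0.012,0,0,0.002,0,0,0],[0.012,0,0,0,0,0,0]]'| sed -n '2p;4p'; python3 -m handwheel '[[0.012,0,0,0.001,0,0,0],[0.012,0,0,0,0,0,0]]'| sed -n '2p;4p'
```

```text
position: [0.6327, -0.0265, 0.0382]
ft_force: [-0.2, 1.9, 2.6]
position: [0.6327, -0.0266, 0.0362]
ft_force: [-1.3, 1.0, 2.2]
position: [0.6329, -0.0267, 0.0354]
ft_force: [-0.4, -0.3, 2.1]
```

```bash
python3 -m handwheel '[[0.012,0,0,0.0015,0,0,0],[0.012,0,0,0,0,0,0]]'| sed -n '2p;4p';python3 -m handwheel '[[0.012,0,0,0.0015,0,0,0],[0.012,0,0,0,0,0,0]]'| sed -n '2p;4p'; python3 - <<'E'
from h import *
a=ctrl.get_image("scene")[0];b=ctrl.get_image("top")[0]
cv2.imwrite("pics/down.png",np.hstack([cv2.resize(a[100:310,110:355],(400,343)),cv2.resize(b[100:270,290:488],(400,343))]))
E
```

```text
position: [0.6328, -0.0266, 0.0338]
ft_force: [0.1, -1.2, 1.5]
position: [0.6328, -0.0261, 0.0323]
ft_force: [-0.3, 0.0, 2.0]
```

View pics/down.png

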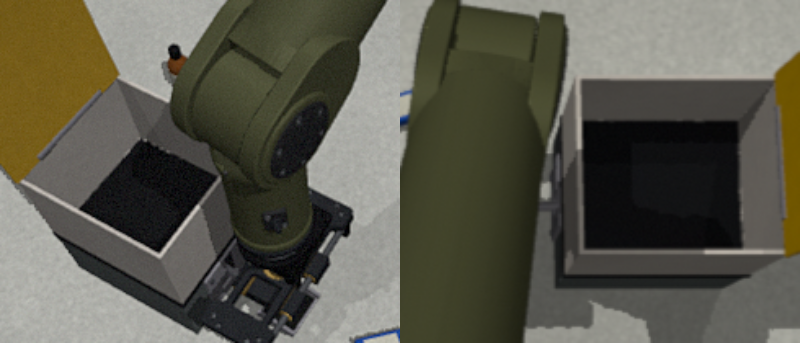

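The pedal is going down and the lid (yellow, left edge of the picture) is already about upright. The stop hasn't been felt yet.

```bash
for i in 1; do python3 -m handwheel '[[0.012,0,0,0.0015,0,0,0],[0.012,0,0,0,0,0,0]]'| sed -n '2p;4p'; done;python3 -m handwheel '[[0.012,0,0,0.0015,0,0,0],[0.012,0,0,0,0,0,0]]'| sed -n '2p;4p'; python3 -m handwheel '[[0.012,0,0,0.001,0,0,0],[0.012,0,0,0,0,0,0]]'| sed -n '2p;4p'
```

```text
position: [0.6328, -0.026, 0.0308]
ft_force: [0.2, -0.6, 2.3]
position: [0.6328, -0.0259, 0.0293]
ft_force: [-0.4, -0.1, 1.4]
position: [0.6329, -0.026, 0.0284]
ft_force: [-0.1, -0.2, 0.9]
```

```bash
python3 -m handwheel '[[0.012,0,0,0.001,0,0,0],[0.012,0,0,0,0,0,0]]'| sed -n '2p;4p';python3 -m handwheel '[[0.012,0,0,0.001,0,0,0],[0.012,0,0,0,0,0,0]]'| sed -n '2p;4p'; python3 -m handwheel '[[0.012,0,0,0.001,0,0,0],[0.012,0,0,0,0,0,0]]'| sed -n '2p;4p'
```

```text
position: [0.6331, -0.0261, 0.0276]
ft_force: [-0.4, -0.3, 1.0]
position: [0.6332, -0.0262, 0.027]
ft_force: [-1.1, 0.2, 5.1]
position: [0.6334, -0.0262, 0.0265]
ft_force: [-1.3, -0.1, 7.0]
```

```bash
python3 -m handwheel '[[0.012,0,0.003,0,0,0,0],[0.012,0,0.003,0,0,0,0],[0.012,0,0.003,0,0,0,0],[0.012,0,0.003,0,0,0,0],[0.012,0,0,0,0,0,0]]'| sed -n '2p;4p';python3 -m handwheel '[[0.012,0,0.003,0,0,0,0],[0.012,0,0.003,0,0,0,0],[0.012,-0.0005,0.003,0,0,0,0],[0.012,-0.0005,0.003,0,0,0,0],[0.012,0,0,0,0,0,0]]'| sed -n '2p;4p'
```

```text
position: [0.6449, -0.0265, 0.0265]
ft_force: [-3.8, -1.3, 8.6]
position: [0.6563, -0.0277, 0.0266]
ft_force: [-4.2, -1.2, 10.2]
```

```bash
python3 -m handwheel '[[0.012,0,0.003,0,0,0,0],[0.012,0,0.003,0,0,0,0],[0.012,0,0,0,0,0,0]]'| sed -n '2p;4p';python3 -m handwheel '[[0.012,-0.0005,0.0025,0,0,0,0],[0.012,0,0,0,0,0,0]]'| sed -n '2p;4p'; python3 -m handwheel '[[0.012,0,0.001,0,0,0,0],[0.012,0,0,0,0,0,0]]'| sed -n '2p;4p'
```

```text
position: [0.662, -0.0282, 0.0267]
ft_force: [-5.9, -2.5, 11.1]
position: [0.6636, -0.0278, 0.0265]
ft_force: [-8.4, -1.2, 12.2]
position: [0.6637, -0.0278, 0.0264]
ft_force: [-10.3, -1.5, 14.5]
```

```bash
python3 -m handwheel '[[0.012,0,-0.0015,-0.001,0,0,0],[0.012,0,0,-0.002,0,0,0],[0.012,0,0,-0.002,0,0,0],[0.012,0,0,0,0,0,0]]'| sed -n '2p;4p'; python3 -m handwheel '[[0.012,0,0,-0.002,0,0,0],[0.012,0,0,-0.002,0,0,0],[0.012,0,0,-0.002,0,0,0],[0.012,0,0,-0.002,0,0,0],[0.012,0,0,0,0,0,0]]'| sed -n '2p;4p'
```

```text
position: [0.6649, -0.0266, 0.0304]
ft_force: [-1.0, 1.0, 1.5]
position: [0.6652, -0.0274, 0.0387]
ft_force: [-0.6, 0.1, -0.1]
```

```bash
python3 -m handwheel '[[0.012,0,0,-0.005,0,0,0],[0.012,0,0,-0.02,0,0,0],[0.012,0,0,-0.05,0,0,0],[0.012,0,0,-0.06,0,0,0],[0.08,0.06,0,-0.02,0,0,0],[0.08,0.06,0,0,0,0,0],[0.08,0.06,0,0,0,0,0]]'| sed -n '1,2p;4p'; python3 - <<'E'
from h import *
a=ctrl.get_image("scene")[0];b=ctrl.get_image("top")[0]
cv2.imwrite("pics/notch.png",np.hstack([cv2.resize(a[100:310,110:355],(400,343)),cv2.resize(b[100:270,290:488],(400,343))]))
plan(.550,.224,.06,32,6)
E
```

```text
time: 11.18
position: [0.6626, 0.1538, 0.196]
ft_force: [-0.3, 0.3, -0.7]
rows 6 shift mm [ 14.3 -15.6  22.5] turn [ 0.02 -0.06 -5.05] pos [0.6606 0.1641 0.1946] F [-0.5  0.8  0.8] t 11.275
```

View pics/notch.png

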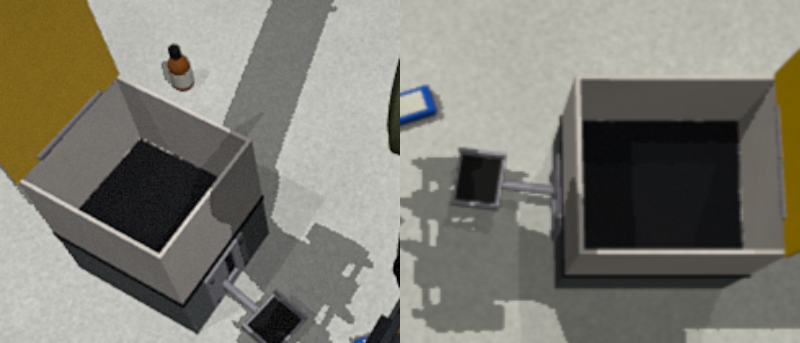

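The picture shows the lid standing by itself, with the pedal swung into the notch and the hand off it. Next is the mailer.

```bash
python3 -m handwheel '[[0.08,0.0145,-0.0155,0.0225,0,0,-5],[0.08,0.0145,-0.0155,0.0225,0,0,-5],[0.08,0.0145,-0.0155,0.0225,0,0,-5],[0.08,0.0145,-0.0155,0.0225,0,0,-5],[0.08,0.0145,-0.0155,0.0225,0,0,-5],[0.08,0.0145,-0.0155,0.0225,0,0,-5],[0.08,0,0,0,0,0,0]]'| sed -n '1,2p;4p'; python3 -c "
from h import *
plan(.550,.224,.005,32,4)"
```

```text
time: 12.15
position: [0.5508, 0.2149, 0.0579]
ft_force: [0.9, 1.0, -0.0]
rows 4 shift mm [ 2.   1.  13.2] turn [-0.04 -0.01 -0.26] pos [0.5508 0.2149 0.0579] F [ 0.9  1.  -0. ] t 12.15
```

```bash
python3 -m handwheel '[[0.08,0.002,0.001,0.0135,0,0,0],[0.08,0.002,0.001,0.0135,0,0,0],[0.08,0.002,0.001,0.0135,0,0,0],[0.08,0.002,0.001,0.0115,0,0,0],[0.08,0,0,0,0,0,0],[0.0,0,0,0,0,0,0],[0.0,0,0,0,0,0,0],[0.0,0,0,0,0,0,0],[0.0,0,0,0,0,0,0],[0.0,0,0,0,0,0,0]]' 20; python3 -c "
from h import *
plan(.633,-.175,.29,.7,8)"
```

```text
time: 13.4
position: [0.5521, 0.2235, 0.0065]
tool_rot: [1.549, 2.733, 0.0]
ft_force: [0.2, 0.6, -0.1]
grip_width: 0.434
grip_force: 0.0
rows 8 shift mm [-51.1  -5.6 -35.4] turn [ 0.   -0.    3.78] pos [0.5521 0.2235 0.0065] F [ 0.2  0.6 -0.1] t 13.4
```

```bash
python3 -m handwheel '[[0.0,0,0,0,0,0,0],[0.0,0,0,0,0,0,0],[0.0,0,0,0,0,0,0],[0.0,0,0,0,0,0,0],[0.0,0,0,-0.03,0,0,0],[0.0,0,0,-0.06,0,0,0],[0.0,0,0,-0.06,0,0,0],[0.0,0,0,-0.06,0,0,0],[0.0,0,0,-0.06,0,0,0],[0.0,0,0,-0.02,0,0,0],[0.0,0,0,0,0,0,0]]' 20; python3 -c "
from h import *
plan(.633,-.175,.29,.7,9)"
```

```text
time: 14.78
position: [0.5529, 0.2238, 0.2982]
tool_rot: [1.548, 2.731, 0.005]
ft_force: [0.4, 0.3, -2.5]
grip_width: 0.368
grip_force: 19.9
rows 9 shift mm [-45.5  -4.9   0.9] turn [ 0.03 -0.01  3.36] pos [0.5529 0.2238 0.2982] F [ 0.4  0.3 -2.5] t 14.775
```

```bash
python3 -m handwheel '[[0.0,-0.0455,-0.005,0,0,0,3.3],[0.0,-0.0455,-0.005,0,0,0,3.4],[0.0,-0.0455,-0.005,0.001,0,0,3.4],[0.0,-0.0455,-0.005,0.001,0,0,3.4],[0.0,-0.0455,-0.005,0.001,0,0,3.4],[0.0,-0.0455,-0.005,0.001,0,0,3.4],[0.0,-0.0455,-0.005,0.001,0,0,3.3],[0.0,-0.0455,-0.005,0.001,0,0,3.3],[0.0,-0.0455,-0.005,0.001,0,0,3.3],[0.0,0,0,0,0,0,0]]' | sed -n '1,6p'; python3 -c "
from h import *
plan(.633,-.180,.19,.7,4)"
```

```text
time: 16.02
position: [0.6284, -0.1821, 0.2867]
tool_rot: [-2.217, -2.224, 0.008]
ft_force: [0.2, -0.0, -0.3]
grip_width: 0.368
grip_force: 19.9
rows 4 shift mm [ 0.6  1.2 24.2] turn [-0.06  0.04 -0.13] pos [ 0.6284 -0.1821  0.2867] F [ 0.2 -0.  -0.3] t 16.025
```

```bash
python3 -m handwheel '[[0.0,0.001,0.001,0.024,0,0,0],[0.0,0.001,0.001,0.024,0,0,0],[0.0,0,0.001,0.024,0,0,0],[0.0,0,0.001,0.024,0,0,0],[0.0,0,0,0,0,0,0],[0.06,0,0,0,0,0,0],[0.06,0,0,0,0,0,0],[0.06,0,0,0,0,0,0],[0.06,0,0,0,0,0,0]]' ; python3 -m handwheel '[[0.06,0,0,-0.03,0,0,0],[0.06,0,0,-0.05,0,0,0],[0.012,0.01,0,-0.03,0,0,0],[0.012,0.06,0,0,0,0,0],[0.012,0.06,0,0,0,0,0],[0.012,0.06,0,0,0,0,0],[0.012,0.06,0,0,0,0,0],[0.012,0.06,0,0,0,0,0]]' | sed -n '1,5p'; python3 - <<'E'
from h import *
a=ctrl.get_image("scene")[0];b=ctrl.get_image("top")[0]
cv2.imwrite("pics/drop.png",np.hstack([cv2.resize(a[100:310,110:355],(400,343)),cv2.resize(b[100:270,290:488],(400,343))]))
for c in blobs(b,(0,0,0),(180,255,40),100):print(c.mean(0),len(c),*rect(ray("top",c,.033)))
for c in blobs(b,(105,120,60),(130,255,255),60):print("blue",c.mean(0))
E
```

```text
time: 17.15
position: [0.6351, -0.174, 0.1939]
tool_rot: [2.207, 2.235, 0.001]
ft_force: [-0.1, -0.8, 0.1]
grip_width: 0.665
grip_force: 0.0
time: 18.15
position: [0.6308, 0.1378, 0.3038]
tool_rot: [2.208, 2.235, 0.002]
ft_force: [0.6, 0.8, 0.6]
grip_width: 0.159
[405.47679325 235.76371308] 237 [ 579.4 -206.8] [ 57.5 199.2] 0.6
[328.67532468 188.31168831] 77 [661.8 -26.9] [40.4 48. ] 81.4
[417.43093923 190.75414365] 362 [ 659.2 -220. ] [135.9 166.3] 0.7
[201.19916435 205.60376045] 1436 [602.5 207.7] [1034.8  145.6] 10.5
[50.12931034 22.68965517] 116 [1032.9  595.4] [129.1  24. ] 11.8
blue [270.64705882 212.54411765]
blue [399.4  190.44]
blue [291.51818182 154.52727273]
```

View pics/drop.png

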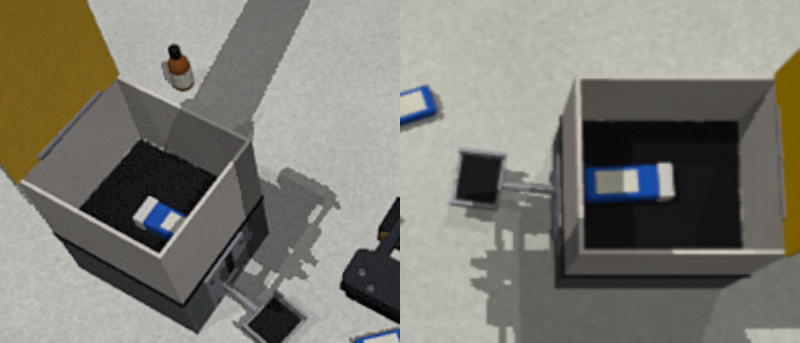

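The mailer is in the bin (top-view crop (630,182)), and the lid and pedal are unchanged. Now back to the tread, at (0.662, -0.027).

```bash
python3 -c "
from h import *
plan(.662,-.025,.12,-4,5)"
```

```text
rows 5 shift mm [-34.5   7.   36.4] turn [-0.02 -0.06  1.1 ] pos [0.6294 0.1472 0.3026] F [-0.9  0.4 -0.4] t 18.25
```

```bash
python3 -m handwheel '[[0.012,-0.0345,0.007,0.036,0,0,1.1],[0.012,-0.0345,0.007,0.036,0,0,1.1],[0.012,-0.0345,0.007,0.036,0,0,1.1],[0.012,-0.0345,0.007,0.036,0,0,1.1],[0.012,-0.0345,0.007,0.036,0,0,1.1],[0.012,0,0,0,0,0,0],[0.012,0,0,0,0,0,0]]' ; python3 -c "
from h import *
plan(.662,-.025,.06,-4,4)"
```

```text
time: 19.12
position: [0.6619, -0.0368, 0.1238]
tool_rot: [-2.312, -2.127, -0.002]
ft_force: [1.0, 1.4, 0.4]
grip_width: 0.138
grip_force: 0.0
rows 4 shift mm [ 2.9 -0.2 16. ] turn [ 0.01 -0.01 -0.19] pos [ 0.6619 -0.0368  0.1238] F [1.  1.4 0.4] t 19.125
```

```bash
python3 -m handwheel '[[0.012,0.003,0,0.016,0,0,0],[0.012,0.003,0,0.016,0,0,0],[0.012,0.003,0,0.016,0,0,0],[0.012,0.002,0,0.016,0,0,0],[0.012,0,0,0,0,0,0],[0.012,0,0,0,0,0,0]]'| sed -n '2p;4p';python3 -m handwheel '[[0.012,0,0,0.01,0,0,0],[0.012,0,0,0.006,0,0,0],[0.012,0,0,0.004,0,0,0],[0.012,0,0,0.004,0,0,0],[0.012,0,0,0,0,0,0]]'| sed -n '2p;4p'
```

```text
position: [0.6627, -0.0266, 0.0596]
ft_force: [-0.3, -0.4, 0.1]
position: [0.6623, -0.0264, 0.0352]
ft_force: [0.2, -0.1, 0.9]
```

```bash
python3 -m handwheel '[[0.012,0,0,0.003,0,0,0],[0.012,0,0,0.002,0,0,0],[0.012,0,0,0,0,0,0]]'| sed -n '2p;4p';python3 -m handwheel '[[0.012,0,0,0.001,0,0,0],[0.012,0,0,0,0,0,0]]'| sed -n '2p;4p'
```

```text
position: [0.6624, -0.0265, 0.0301]
ft_force: [-0.6, -1.2, 1.5]
position: [0.6625, -0.0263, 0.0293]
ft_force: [0.5, -1.3, 2.2]
```

```bash
python3 -m handwheel '[[0.012,0,0,0.001,0,0,0],[0.012,0,0,0,0,0,0]]'| sed -n '2p;4p';python3 -m handwheel '[[0.012,0,0,0.001,0,0,0],[0.012,0,0,0,0,0,0]]'| sed -n '2p;4p'; python3 -m handwheel '[[0.012,0,0,0.0005,0,0,0],[0.012,0,0,0,0,0,0]]'| sed -n '2p;4p'
```

```text
position: [0.6625, -0.0264, 0.0283]
ft_force: [0.3, 0.0, 2.4]
position: [0.6627, -0.0265, 0.0277]
ft_force: [-0.5, -0.6, 3.9]
position: [0.6627, -0.0265, 0.0274]
ft_force: [-2.1, -0.6, 4.8]
```

```bash
python3 -m handwheel '[[0.012,0,0,0.0005,0,0,0],[0.012,0,-0.003,0,0,0,0],[0.012,0,-0.003,0,0,0,0],[0.012,0,-0.003,0,0,0,0],[0.012,0,-0.003,0,0,0,0],[0.012,0,0,0,0,0,0]]'| sed -n '2p;4p';python3 -m handwheel '[[0.012,0,-0.003,0,0,0,0],[0.012,0,-0.003,0,0,0,0],[0.012,0,-0.003,0,0,0,0],[0.012,0,-0.003,0,0,0,0],[0.012,0,0,0,0,0,0]]'| sed -n '2p;4p'
```

```text
position: [0.6502, -0.0244, 0.0265]
ft_force: [0.7, 0.8, 6.6]
position: [0.6376, -0.0233, 0.0262]
ft_force: [0.3, 2.4, 6.1]
```

```bash
python3 -m handwheel '[[0.012,0,-0.003,0,0,0,0],[0.012,0,-0.003,0,0,0,0],[0.012,0,0,0,0,0,0]]'| sed -n '2p;4p';python3 -m handwheel '[[0.012,0,-0.002,0,0,0,0],[0.012,0,0,0,0,0,0]]'| sed -n '2p;4p';python3 -m handwheel '[[0.012,0,-0.001,0,0,0,0],[0.012,0,0,0,0,0,0]]'| sed -n '2p;4p'
python3 - <<'E'
from h import *
a=ctrl.get_image("scene")[0];b=ctrl.get_image("top")[0]
cv2.imwrite("pics/out.png",np.hstack([cv2.resize(a[190:310,210:350],(400,343)),cv2.resize(b[140:260,270:410],(400,343))]))
E
```

```text
position: [0.6315, -0.0232, 0.0261]
ft_force: [-0.8, 3.6, 5.1]
position: [0.6299, -0.0232, 0.0262]
ft_force: [0.6, 3.7, 4.6]
position: [0.6293, -0.0233, 0.0262]
ft_force: [1.1, 4.2, 5.2]
```

View pics/out.png

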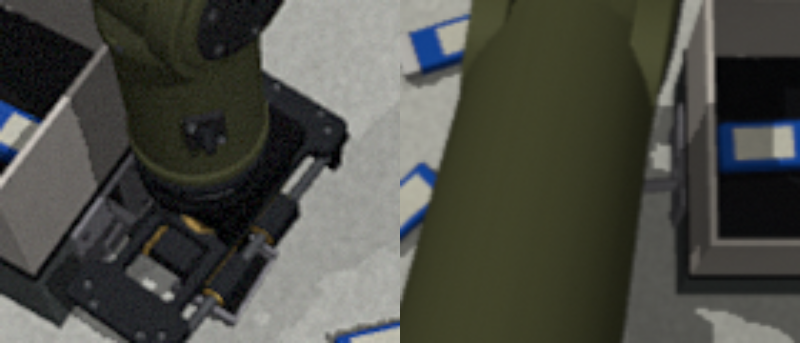

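```bash
python3 -m handwheel '[[0.012,0,0.001,-0.001,0,0,0],[0.012,0,0.001,-0.002,0,0,0],[0.012,0,0,-0.002,0,0,0],[0.012,0,0,-0.002,0,0,0],[0.012,0,0,-0.002,0,0,0],[0.012,0,0,-0.002,0,0,0],[0.012,0,0,0,0,0,0]]'| sed -n '2p;4p';python3 -m handwheel '[[0.012,0,0,-0.003,0,0,0],[0.012,0,0,-0.003,0,0,0],[0.012,0,0,-0.003,0,0,0],[0.012,0,0,-0.003,0,0,0]]'| sed -n '2p;4p'
```

```text
position: [0.632, -0.0241, 0.0379]
ft_force: [-0.2, -1.0, 3.6]
position: [0.6319, -0.0235, 0.0499]
ft_force: [-0.1, 1.0, 4.5]
```

```bash
python3 -m handwheel '[[0.012,0,0,-0.003,0,0,0],[0.012,0,0,-0.003,0,0,0],[0.012,0,0,-0.003,0,0,0],[0.012,0,0,-0.003,0,0,0],[0.012,0,0,-0.002,0,0,0],[0.012,0,0,-0.002,0,0,0],[0.012,0,0,-0.002,0,0,0],[0.012,0,0,-0.002,0,0,0],[0.012,0,0,-0.002,0,0,0]]'| sed -n '2p;4p';python3 -m handwheel '[[0.012,0,0,-0.0015,0,0,0],[0.012,0,0,-0.0015,0,0,0],[0.012,0,0,-0.0015,0,0,0],[0.012,0,0,-0.0015,0,0,0],[0.012,0,0,-0.0015,0,0,0],[0.012,0,0,-0.0015,0,0,0],[0.012,0,0,-0.001,0,0,0],[0.012,0,0,-0.001,0,0,0]]'| sed -n '1,2p;4p'
```

```text
position: [0.632, -0.0242, 0.0721]
ft_force: [0.7, 0.3, 5.7]
time: 27.72
position: [0.6321, -0.0254, 0.0832]
ft_force: [0.2, -1.7, 5.9]
```

```bash
python3 -m handwheel '[[0.012,0,0,-0.001,0,0,0],[0.012,0,0,-0.001,0,0,0],[0.012,0,0,-0.001,0,0,0],[0.012,0,0,-0.001,0,0,0],[0.012,0,0,-0.001,0,0,0],[0.012,0,0,-0.001,0,0,0],[0.012,0,0,-0.001,0,0,0],[0.012,0,0,-0.001,0,0,0]]'| sed -n '1,2p;4p';python3 -m handwheel '[[0.012,0,0,-0.0007,0,0,0],[0.012,0,0,-0.0007,0,0,0],[0.012,0,0,-0.0007,0,0,0],[0.012,0,0,-0.0007,0,0,0],[0.012,0,0,-0.0007,0,0,0],[0.012,0,0,-0.0007,0,0,0]]'| sed -n '1,2p;4p'
```

```text
time: 28.72
position: [0.632, -0.0266, 0.0912]
ft_force: [0.4, -3.0, 6.1]
time: 29.48
position: [0.632, -0.0274, 0.0953]
ft_force: [0.2, -3.2, 6.0]
```

```bash
python3 -m handwheel '[[0.012,0,0,-0.0005,0,0,0],[0.012,0,0,-0.0005,0,0,0],[0.012,0,0,-0.0005,0,0,0],[0.012,0,0,-0.0005,0,0,0]]'| sed -n '2p;4p';python3 -m handwheel '[[0.012,0,0,-0.0005,0,0,0],[0.012,0,0,-0.0005,0,0,0],[0.012,0,0,-0.0005,0,0,0],[0.012,0,0,-0.0005,0,0,0],[0.012,0,0,-0.0005,0,0,0],[0.012,0,0,-0.0005,0,0,0]]'| sed -n '1,2p;4p'
```

```text
position: [0.6315, -0.0264, 0.0967]
ft_force: [0.7, -4.7, 3.9]
time: 30.72
position: [0.6312, -0.0228, 0.0991]
ft_force: [-0.1, 0.2, 0.2]
```

Force has gone to zero, so the pedal is at its top. I'll lift clear and verify.

```bash
python3 -m handwheel '[[0.012,0,0,-0.001,0,0,0],[0.012,0,0,-0.004,0,0,0],[0.012,0,0,-0.02,0,0,0],[0.012,0.05,0,-0.06,0,0,0],[0.012,0.06,0,-0.03,0,0,0],[0.012,0.06,0,0,0,0,0],[0.012,0.06,0,0,0,0,0],[0.012,0,0,0,0,0,0]]'| sed -n '1,2p;4p'; python3 - <<'E'
from h import *
a=ctrl.get_image("scene")[0];b=ctrl.get_image("top")[0]
cv2.imwrite("pics/end.png",np.hstack([cv2.resize(a,(400,300)),cv2.resize(b,(400,300))]))
for n,i in(("scene",a),("top",b)):
    for c in blobs(i,(20,150,80),(35,255,255),3000):print(n,c.mean(0).round(1),*rect(ray(n,c,.211)))
E
```

```text
time: 31.72
position: [0.6484, 0.2003, 0.2014]
ft_force: [0.2, -1.0, -0.5]
scene [192.2 199.3] [ 632. -196.] [165.9 185.8] 0.7
top [429.5 181.1] [ 631.  -197.4] [163.2 185.1] 0.8
```

View pics/end.png

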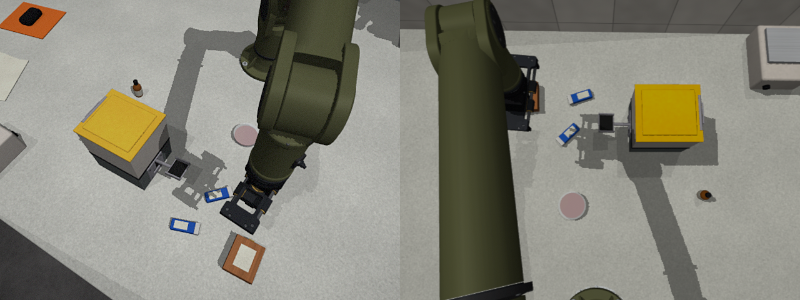

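The lid is shut in exactly its starting pose, the pedal is up, the bystanders haven't moved and the robot is clear. Handing in.

```bash
python3 -c "
from bench import ctrl
print(ctrl.close_job())"
```

```text
the job is handed in; nothing more can be done
None
```

The mailer is in the bin, the pedal is out of the notch and fully up, the lid was eased shut through the pedal, the slide box, petri dish and oil bottle were left where they stood, and the job was handed in at about 32 s.

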